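# Ease open the pop-top wafer box

### The arm

A 6-joint arm with a two-finger parallel gripper is mounted at the origin on the work surface. World frame = base frame: x ahead of the robot, y to its left, z up, the work surface at z = 0. Lengths are in mm, angles in rad, forces in N, time in s.
With the tool pointing down it reaches from about 350 to 775 mm from the base axis. Payload 7.3 kg.
Tool frame: the origin (TCP) lies on the centre line of the jaws, within the pads' length; the fingertips stand 17 mm ahead of it and the grasp point (between the pads) lies 2 mm behind it; z points along the fingers, y is the line along which they close (so a half turn about z gives the same grasp; the last joint's range is limited). The gripper opens to 92 mm and grips with 3 to 60 N. Pads are 19 mm wide; open, the fingers measure 130 mm over their backs; the gripper's body (75 mm by 190 mm) begins 47 mm behind the grasp point.
Start: joints at [-1.333, 0.342, 1.524, -0, 1.275, -0.146], TCP at [196.608, -486.815, 243.741] pointing down, gripper open.
Joint ranges: [-2.53, 2.53], [-0.77, 2.02], [0.04, 2.7], [-1, 4.14], [0.28, 2.66], [-3.11, 3.11]. Speed limits (rad/s): [2.57, 2.57, 3.14, 3.14, 3.14, 3.14].

### API

Orientations are given as [roll, pitch, yaw] about the fixed x, y, z axes, in that order (R = Rz(yaw) Ry(pitch) Rx(roll)).
In Python, from plant import bot gives the robot as it stands. The module is installed in compiled form; this text tells all that it offers.
- The arm moves only by the shell command python3 -m pendant 'ROWS'. ROWS is JSON, a list of rows, each a list of 3 entries, a list of its own where there are three numbers: the shift along the world's x, y, z as a fraction of full scale, then the turn, a rotation vector about the world's x, y, z as a fraction of full scale, then the opening, from -1 (shut) to 1 (fully open), so that 0 is half open. In form: [[[tx, ty, tz], [rx, ry, rz], claw], ...]. A call has exactly 10 rows; each row shifts and turns the commanded pose from where the row before left it; what a row does not reach is not made up. Full scale, the value 1, is 30 mm for a shift and 0.12 rad for a turn. A row lasts 1/12 s, in which the tool goes at most 41.7 mm and 7.16 degrees, less where a joint would pass 70% of its speed; a pose out of reach is approached as far as the arm can. A call with a number of a shift or a turn outside -1 to 1 is refused whole. A call with a gripper value outside its range is refused whole. The fingers move at their own pace and stop on an object; the grip force is fixed at half the most. Time passes only in rows, so rows that do not move let the fingers close, or fill a call up. It gives the time, the measured TCP pose, the force, the opening and the grip force at its end, in the units of the state.
- bot.get_obs(): the state, without advancing time (a new reading comes with each control period).
- bot.capture(name): name is "scene" or "top" or "wrist"; returns the picture (400x640x3 uint8, blue, green, red); there is no depth.
- bot.camera_params(name): a dict with "fovy" (degrees; the focal length in pixels is half the picture's height over the tangent of half this angle, whatever the lens; pixels are square), "cx", "cy" (the principal point, pixels), "camera_from_world" (4x4, takes a point from world to camera coordinates). Camera axes: x right, y down, z forward; pixel columns grow to the right and rows downward; lengths in mm; the calibration is good to about 2 mm. The wrist camera is an equidistant fisheye: a pixel r from the principal point sees the ray r / f radians off the axis. A picture is of the moment at which its call begins: read the wrist's pose just before it. camera_params takes no time and is no camera call; for the wrist camera it gives the pose at the moment of the call.
- bot.close_job(): hands the job in; it is judged then, once.
The state is a dict: "time": time; "joint_positions": joint angles; "dq": joint speeds; "tau": joint torques, N m; "tool_pos": TCP position; "tcp_rot": TCP orientation; "contact_force": force on the tool from outside, world axes, zero at the start; "moment": the same for the moment, N m; "grip_width": finger opening in mm; "finger_force": force on a finger pad.
Only numpy, scipy, OpenCV 4.12 (cv2) and the standard library are available. Lean on these libraries where they do the work, as an engineer would, in place of code of your own. Each camera call takes 0.05 s, during which the arm holds its last target. There are 200 camera calls.

### The job

Open the wafer box, the clear one with the blue lid: push down the white button on its lid and, as the sprung lid pops, keep a finger on it and let it come up gently, never flying open, until it stands fully open by itself. Leave the red-lidded box shut and do not disturb the sprinkle jar.

Things in the scene. Friction and masses are not known exactly. Their poses are not given: they have to be found in the camera images.
- wafer_press (a point): Top centre of the white button on the blue lid, fixed to the lid (does not sink). 105 mm above the table when shut; x runs along the lid to its hinge, on the side away from the robot, y along the hinge, z out of the lid. Hinge line: 115 mm along x, 15 mm down. Button 36 mm across, 7 mm proud, goes down 5 mm at 2.2 N, freeing the catch. Lid 154 (x) x 124 x 8 mm, 39 mm of it past this point.
- wafer_lid (a joint): Angle of the blue lid of the clear wafer box (150 x 120 x 90 mm high, fixed): 0 shut and latched, 1.1 rad at its stop, fully open, leaning up 63 degrees. A spring drives it open and holds it there: unlatched, it pushes up with 4 N at the button, then less. Let go early it flies up at over 6 rad/s; in the last 10 degrees it is harmless. A finger on its upper face can hold it back and rise with it.
- choc_lid (a joint): Opening angle of the red lid of the other box, which is of the same size and make, with dark chocolate discs inside; it stands beside the wafer box, to the left or the right, centres at least 210 mm apart. It is 0, shut, and must stay so.
- sprinkle_jar: Loose jar with a yellow cap, 60 mm across, 85 mm high, 0.25 kg, standing beyond the boxes. Origin at the centre of its underside, z up along its axis.
Things that resemble listed ones, but are neither listed nor needed, are in the scene too. Of the things that look like the part that bears wafer_press, take the one that is farthest from the robot's base at the start.

How it is judged (in metres and radians):
At the end, for the whole second after the job is handed in: The blue lid stands open at rest within 0.1 rad of its stop (over 1.0 rad), the red lid is shut (under 0.05 rad), and the sprinkle jar stands upright (within 10 degrees) within 30 mm of where it was (value of joint wafer_lid above 1 rad and velocity of joint wafer_lid between -0.1 and 0.1 rad/s and value of joint choc_lid below 0.05 rad and distance of sprinkle_jar from where it was at the start of the episode below 0.03 m and angle between sprinkle_jar's own z axis and vertical below 0.17 rad); the robot touches nothing.
It fails at once if the blue lid flies open (faster than 4 rad/s) (velocity of joint wafer_lid above 4 rad/s).
It fails at once if the red lid is opened (value of joint choc_lid above 0.1 rad).
It fails at once if the sprinkle jar is knocked over or pushed away (angle between sprinkle_jar's own z axis and vertical above 0.5 rad or distance of sprinkle_jar from where it was at the start of the episode above 0.06 m).
It also fails if it takes over 35 s, if anything falls off the work surface, if the arm or the gripper's body presses on something with over 40 N, if the wrist force passes 120 N, or if a joint passes its speed limit or range.

## Working session

There is one attempt and no reset: what is moved stays moved. The work goes in short steps, Python scripts to look and compute and a shell command to move; the robot and the scene stay as the last step left them, time stands still between calls to the robot, and variables do not carry over. Pictures are saved under pics/ and viewed, at most 10 in all, crops included, and the job is handed in when it is done.

```bash
mkdir -p pics
python3 - <<'E'
from plant import bot
import cv2
for n in("scene","top"):
    cv2.imwrite(f"pics/{n}0.png",bot.capture(n)); p=bot.camera_params(n); print(n,p["fovy"],p["cx"],p["cy"],p["camera_from_world"].round(3).tolist() if hasattr(p["camera_from_world"],'round') else p["camera_from_world"])
o=bot.get_obs();print(o)
E
```

```text
scene 55.32951687114431 315.6074210545797 195.19202678225057 [[0.69, 0.723, 0.015, -398.999], [0.455, -0.418, -0.786, -149.893], [-0.563, 0.55, -0.618, 1204.999], [0.0, 0.0, 0.0, 1.0]]
top 42.23161751052308 311.09000756170786 199.43257110993423 [[-0.006, -1.0, -0.003, 41.917], [-0.999, 0.006, -0.043, 525.97], [0.043, 0.003, -0.999, 1472.061], [0.0, 0.0, 0.0, 1.0]]
{'time': 0.1, 'joint_positions': array([-1.33300863e+00,  3.42666356e-01,  1.52489419e+00, -3.22131469e-05,
        1.27539768e+00, -1.45993521e-01]), 'dq': array([-0.00025395, -0.00085203, -0.00362435,  0.00071324, -0.00155062,
       -0.00033001]), 'tau': array([ 1.38648771e-03, -4.32004917e+01, -2.44695103e+01,  7.18436181e-02,
        5.25247701e-02, -7.28361670e-05]), 'tool_pos': array([ 196.51231768, -486.48056065,  243.11706291]), 'tcp_rot': array([-3.14023713e+00, -1.68179827e-04,  3.83790500e-01]), 'contact_force': array([ 0.15419283, -0.04019617,  0.31545874]), 'moment': array([ 0.0092868 , -0.0042706 , -0.02709364]), 'finger_force': 0.0, 'grip_width': 91.7694047105192}
```

View pics/scene0.png

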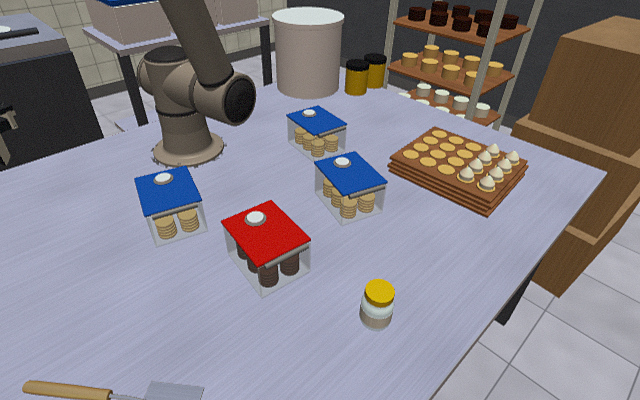

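View pics/top0.png

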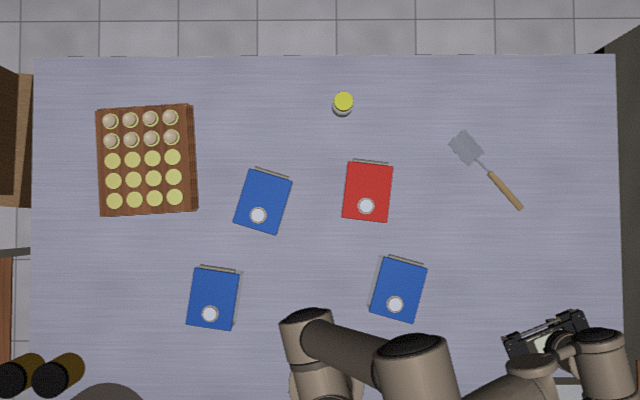

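The top view shows candidate blue lids with buttons at (258,215), (209,313) and (395,304); the red one is at (366,206) and the jar at (343,101). The scene view shows the same buttons at (342,162), (309,113), (163,178), with red at (255,218). Next I'll measure their distances from the base.

```bash
cat > h.py <<'E'
import numpy as np,cv2
from plant import bot
def ray(n,px,z):
    p=bot.camera_params(n);T=np.array(p["camera_from_world"]);R,t=T[:3,:3],T[:3,3]
    f=200/np.tan(np.radians(p["fovy"])/2)
    d=R.T@np.array([(px[0]-p["cx"])/f,(px[1]-p["cy"])/f,1]);c=-R.T@t
    return c+d*(z-c[2])/d[2]
E
python3 - <<'E'
from h import *
for n in("top","scene"):
    im=cv2.imread(f"pics/{n}0.png");hsv=cv2.cvtColor(im,cv2.COLOR_BGR2HSV)
    for col,m in(("blue",cv2.inRange(hsv,(105,150,60),(125,255,255))),("red",cv2.inRange(hsv,(0,180,80),(8,255,255))),("yel",cv2.inRange(hsv,(22,180,120),(32,255,255)))):
        cs,_=cv2.findContours(m,cv2.RETR_EXTERNAL,cv2.CHAIN_APPROX_NONE)
        for c in cs:
            if cv2.contourArea(c)<250: continue
            fill=np.zeros_like(m);cv2.drawContours(fill,[c],-1,255,-1)
            w=cv2.bitwise_and(fill,cv2.inRange(hsv,(0,0,140),(180,60,255)))
            M=cv2.moments(w,True);b=(M["m10"]/M["m00"],M["m01"]/M["m00"]) if M["m00"]>20 else None
            P=np.array([ray(n,q,98)[:2] for q in c[:,0].astype(float)],np.float32)
            r=cv2.minAreaRect(P)
            print(n,col,"btn",None if b is None else (np.round(b,1),ray(n,b,105)[:2].round(1),np.hypot(*ray(n,b,105)[:2]).round()),"rect",np.round(r[0]),np.round(r[1]),round(r[2],1),"ctr px",c[:,0].mean(0).round())
im=cv2.imread("pics/top0.png");cv2.imwrite("pics/crop.png",cv2.resize(im[140:340,180:440],None,fx=3,fy=3))
E
```

```text
top blue btn (array([209.4, 313.4]), array([220.3, 310.8]), np.float64(381.0)) rect [258. 305.] [121. 152.] 81.4 ctr px [212. 299.]
top blue btn (array([394.4, 303.9]), array([ 242.9, -181.4]), np.float64(303.0)) rect [ 279. -192.] [121. 152.] 74.2 ctr px [398. 290.]
top blue btn (array([257.8, 214.8]), array([481.9, 181.7]), np.float64(515.0)) rect [518. 171.] [121. 151.] 72.6 ctr px [262. 201.]
scene blue btn (array([162.4, 177. ]), array([ 246.4, -185.2]), np.float64(308.0)) rect [ 285. -196.] [122. 157.] 74.1 ctr px [166. 190.]
scene blue btn (array([342. , 161.1]), array([485.3, 178.5]), np.float64(517.0)) rect [523. 166.] [123. 155.] 72.7 ctr px [350. 173.]
scene blue btn None rect [264. 298.] [125. 155.] 82.0 ctr px [315. 118.]
scene red btn (array([255. , 216.7]), array([ 508.3, -109.9]), np.float64(520.0)) rect [ 547. -117.] [122. 155.] 82.4 ctr px [264. 232.]
scene yel btn None rect [803. -66.] [49. 56.] 6.2 ctr px [380. 293.]
scene yel btn None rect [146. 613.] [ 58. 229.] 37.2 ctr px [356.  82.]
```

View pics/crop.png

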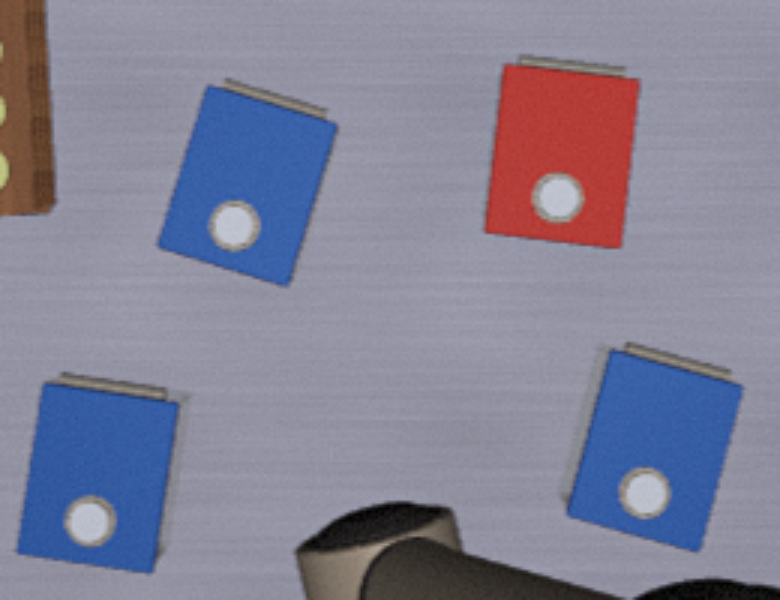

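Only the far box, with its button at crop (234,226) and 516 mm from the base, fits the description: it stands next to the red box and its hinge is on the far side. Its button is at about (483.5,180) and its x axis has a yaw of -17.4°. I'm moving there with the gripper shut and aligned to the lid.

```bash
python3 -m pendant '[[[0.8,0.9,0],[0,0,-0.25],-1],[[0.8,0.9,0],[0,0,-0.25],-1],[[0.8,0.9,0],[0,0,-0.25],-1],[[0.8,0.9,0],[0,0,-0.25],-1],[[0.8,0.9,0],[0,0,-0.25],-1],[[0.8,0.9,0],[0,0,-0.25],-1],[[0.8,0.9,0],[0,0,-0.25],-1],[[0.8,0.9,0],[0,0,-0.25],-1],[[0.8,0.9,0],[0,0,-0.25],-1],[[0.8,0.9,0],[0,0,-0.25],-1]]'
python3 -m pendant '[[[0.15,0.9,0],[0,0,-0.25],-1],[[0.15,0.9,0],[0,0,-0.25],-1],[[0.15,0.9,0],[0,0,-0.25],-1],[[0.15,0.9,0],[0,0,-0.25],-1],[[0.15,0.9,0],[0,0,-0.25],-1],[[0.15,0.9,0],[0,0,-0.25],-1],[[0.15,0.9,0],[0,0,-0.25],-1],[[0.15,0.9,0],[0,0,-0.25],-1],[[0.15,0.9,0],[0,0,-0.25],-1],[[0.15,0.9,0],[0,0,-0.25],-1]]'
```

```text
time: 0.93
tool_pos: [437.4, -215.1, 243.5]
tcp_rot: [-3.141, 0.0, 0.082]
contact_force: [0.7, -1.0, -0.8]
grip_width: 29.9
finger_force: 0.0
time: 1.77
tool_pos: [481.4, 54.6, 243.5]
tcp_rot: [3.141, 0.001, -0.218]
contact_force: [1.4, 0.2, -0.4]
grip_width: 0.5
finger_force: 0.0
```

```bash
python3 -m pendant '[[[0.08,0.7,0],[0,0,-0.12],-1],[[0,0.7,0],[0,0,-0.12],-1],[[0,0.7,0],[0,0,-0.12],-1],[[0,0.7,0],[0,0,-0.12],-1],[[0,0.7,0],[0,0,-0.12],-1],[[0,0.7,-0.4],[0,0,-0.11],-1],[[0,0,-0.8],[0,0,0],-1],[[0,0,-0.8],[0,0,0],-1],[[0,0,-0.8],[0,0,0],-1],[[0,0,0],[0,0,0],-1]]'
cat > plan.py <<'E'
from h import *
B=np.array([483.5,180,105]);e=np.array([np.cos(-.303),np.sin(-.303),0]);zz=np.array([0,0,1]);H=B+115*e-15*zz
def tcp(th,k=.5,press=4):
    ph=k*th
    u=lambda a,b,t:(a*np.cos(t)+b*np.sin(t))*e+(-a*np.sin(t)+b*np.cos(t))*zz
    E=H+u(-115-9.5,15-press,th)
    return E+u(9.5,17,ph),ph
if __name__=="__main__":
    ts=np.linspace(0,1.1,23);P=np.array([tcp(t)[0] for t in ts])
    for t,p,d in zip(ts,P,np.diff(P,axis=0)): print(t.round(2),p.round(1),(d/30).round(3))
    print("turn/row frac",.5*.05/.12*np.array([-e[1],e[0]]))
E
python3 plan.py
python3 -c "
from h import *
cv2.imwrite('pics/w1.png',bot.capture('wrist'))
o=bot.get_obs();print(o['joint_positions'].round(2),o['tool_pos'])"
```

```text
time: 2.6
tool_pos: [481.1, 178.7, 155.3]
tcp_rot: [3.137, 0.008, -0.301]
contact_force: [-1.2, -0.6, 0.2]
grip_width: 0.5
finger_force: 0.0
0.0 [483.5 180.  118. ] [ 0.036 -0.011  0.199]
0.05 [484.6 179.7 124. ] [ 0.046 -0.014  0.197]
0.1 [485.9 179.2 129.9] [ 0.055 -0.017  0.195]
0.15 [487.6 178.7 135.7] [ 0.065 -0.02   0.192]
0.2 [489.5 178.1 141.5] [ 0.074 -0.023  0.189]
0.25 [491.7 177.4 147.1] [ 0.083 -0.026  0.185]
0.3 [494.2 176.6 152.7] [ 0.092 -0.029  0.181]
0.35 [497.  175.8 158.1] [ 0.101 -0.031  0.176]
0.4 [500.  174.8 163.4] [ 0.109 -0.034  0.171]
0.45 [503.3 173.8 168.5] [ 0.117 -0.037  0.165]
0.5 [506.8 172.7 173.5] [ 0.125 -0.039  0.159]
0.55 [510.6 171.5 178.2] [ 0.133 -0.042  0.153]
0.6 [514.6 170.3 182.8] [ 0.141 -0.044  0.146]
0.65 [518.8 169.  187.2] [ 0.148 -0.046  0.138]
0.7 [523.2 167.6 191.3] [ 0.154 -0.048  0.131]
0.75 [527.9 166.1 195.3] [ 0.161 -0.05   0.123]
0.8 [532.7 164.6 198.9] [ 0.167 -0.052  0.114]
0.85 [537.7 163.1 202.4] [ 0.172 -0.054  0.106]
0.9 [542.8 161.4 205.5] [ 0.177 -0.055  0.097]
0.95 [548.2 159.8 208.4] [ 0.182 -0.057  0.088]
1.0 [553.6 158.1 211.1] [ 0.186 -0.058  0.078]
1.05 [559.2 156.3 213.4] [ 0.19  -0.059  0.069]
turn/row frac [0.06216352 0.19884284]
[ 0.21  0.41  1.67 -0.    1.06  2.08] [482.39601175 178.91780921 157.72103455]
```

View pics/w1.png

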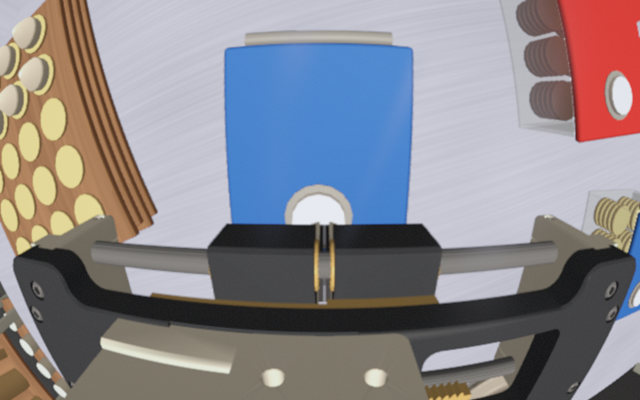

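The wrist view shows the fingers lined up on the button: button at about (319,205), fingers at x≈324, and the lid edges square to the image. Next I press.

```bash
python3 -m pendant '[[[0.03,0.03,-0.2],[0,0,0],-1],[[0,0,-0.2],[0,0,0],-1],[[0,0,-0.2],[0,0,0],-1],[[0,0,-0.2],[0,0,0],-1],[[0,0,-0.2],[0,0,0],-1],[[0,0,-0.06],[0,0,0],-1],[[0,0,-0.06],[0,0,0],-1],[[0,0,-0.06],[0,0,0],-1],[[0,0,-0.06],[0,0,0],-1],[[0,0,0],[0,0,0],-1]]'
```

```text
time: 3.48
tool_pos: [485.1, 180.1, 122.5]
tcp_rot: [-3.142, -0.0, -0.301]
contact_force: [0.1, 0.3, -0.0]
grip_width: 0.6
finger_force: 0.0
```

```bash
python3 -m pendant '[[[0,0,-0.04],[0,0,0],-1],[[0,0,-0.04],[0,0,0],-1],[[0,0,-0.04],[0,0,0],-1],[[0,0,-0.04],[0,0,0],-1],[[0,0,-0.03],[0,0,0],-1],[[0,0,0],[0,0,0],-1],[[0,0,0],[0,0,0],-1],[[0,0,0],[0,0,0],-1],[[0,0,0],[0,0,0],-1],[[0,0,0],[0,0,0],-1]]'
```

```text
time: 4.32
tool_pos: [485.0, 180.1, 117.4]
tcp_rot: [-3.141, -0.001, -0.301]
contact_force: [-1.9, -0.2, 7.7]
grip_width: 0.2
finger_force: 3.6
```

```bash
python3 -m pendant '[[[0,0,-0.03],[0,0,0],-1],[[0,0,-0.03],[0,0,0],-1],[[0,0,0],[0,0,0],-1],[[0,0,0],[0,0,0],-1],[[0,0,0],[0,0,0],-1],[[0,0,0],[0,0,0],-1],[[0,0,0],[0,0,0],-1],[[0,0,0],[0,0,0],-1],[[0,0,0],[0,0,0],-1],[[0,0,0],[0,0,0],-1]]'
```

```text
time: 5.15
tool_pos: [485.0, 180.2, 116.6]
tcp_rot: [-3.141, -0.001, -0.301]
contact_force: [-5.4, -1.2, 16.0]
grip_width: 0.3
finger_force: 8.0
```

The button has bottomed out at 16 N. I'll start rising along the lid's arc.

```bash
python3 -m pendant '[[[0,0,0.06],[0,0,0],-1],[[0.018,-0.005,0.1],[0.03,0.1,0],-1],[[0.018,-0.006,0.1],[0.03,0.1,0],-1],[[0.023,-0.007,0.1],[0.03,0.1,0],-1],[[0.023,-0.007,0.1],[0.03,0.1,0],-1],[[0.055,-0.017,0.195],[0.06,0.2,0],-1],[[0.065,-0.02,0.192],[0.06,0.2,0],-1],[[0.037,-0.012,0.095],[0.03,0.1,0],-1],[[0.037,-0.012,0.095],[0.03,0.1,0],-1],[[0,0,0],[0,0,0],-1]]'
python3 -c "
from h import *
im=bot.capture('scene');cv2.imwrite('pics/s2.png',cv2.resize(im[60:280,200:480],None,fx=2.5,fy=2.5))"
```

```text
time: 5.98
tool_pos: [493.9, 177.4, 146.4]
tcp_rot: [3.141, 0.125, -0.302]
contact_force: [-0.0, 0.3, 3.5]
grip_width: 0.3
finger_force: 1.5
```

View pics/s2.png

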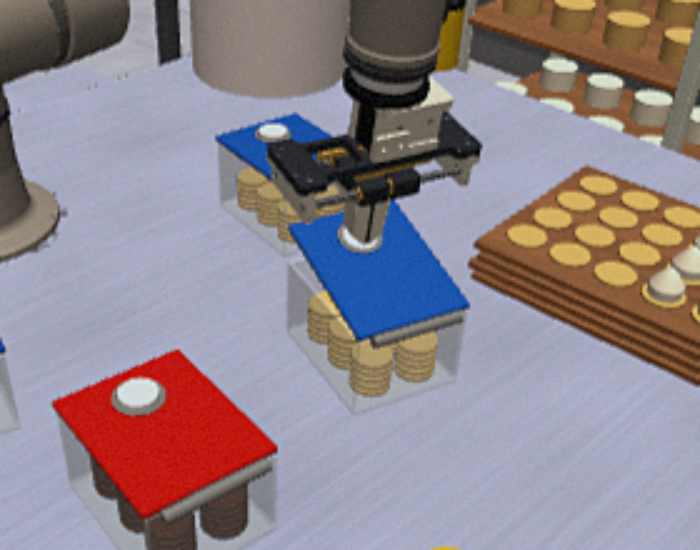

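The lid has followed the finger up to about 0.25 rad, with the finger on the button at crop (360,237) and a force of 3.5 N. Continuing.

```bash
python3 -m pendant '[[[0.04,-0.013,0.093],[0.03,0.1,0],-1],[[0.043,-0.013,0.092],[0.03,0.1,0],-1],[[0.092,-0.029,0.181],[0.06,0.2,0],-1],[[0.101,-0.031,0.176],[0.06,0.2,0],-1],[[0.109,-0.034,0.171],[0.06,0.2,0],-1],[[0.117,-0.037,0.165],[0.06,0.2,0],-1],[[0.125,-0.039,0.159],[0.06,0.2,0],-1],[[0.133,-0.042,0.153],[0.06,0.2,0],-1],[[0.07,-0.022,0.073],[0.03,0.1,0],-1],[[0.07,-0.022,0.073],[0.03,0.1,0],-1]]'
```

```text
time: 6.87
tool_pos: [520.3, 168.9, 186.2]
tcp_rot: [3.138, 0.327, -0.302]
contact_force: [1.0, -0.6, 1.6]
grip_width: 0.4
finger_force: 0.9
```

```bash
python3 -m pendant '[[[0.074,-0.023,0.069],[0.03,0.1,0],-1],[[0.074,-0.023,0.069],[0.03,0.1,0],-1],[[0.154,-0.048,0.131],[0.06,0.2,0],-1],[[0.161,-0.05,0.123],[0.06,0.2,0],-1],[[0.167,-0.052,0.114],[0.06,0.2,0],-1],[[0.172,-0.054,0.106],[0.06,0.2,0],-1],[[0.177,-0.055,0.097],[0.06,0.2,0],-1],[[0.091,-0.028,0.044],[0.03,0.1,0],-1],[[0.091,-0.028,0.044],[0.03,0.1,0],-1],[[0,0,0],[0,0,0],-1]]'
python3 -c "
from h import *
im=bot.capture('scene');cv2.imwrite('pics/s3.png',cv2.resize(im[60:280,200:480],None,fx=2.5,fy=2.5));print(bot.get_obs()['joint_positions'])"
```

```text
time: 7.7
tool_pos: [555.3, 158.0, 209.7]
tcp_rot: [3.136, 0.502, -0.303]
contact_force: [1.5, -0.4, 0.3]
grip_width: 0.4
finger_force: 0.7
[0.05769931 0.73157912 1.05250518 0.17077572 1.82971699 1.93410102]
```

View pics/s3.png

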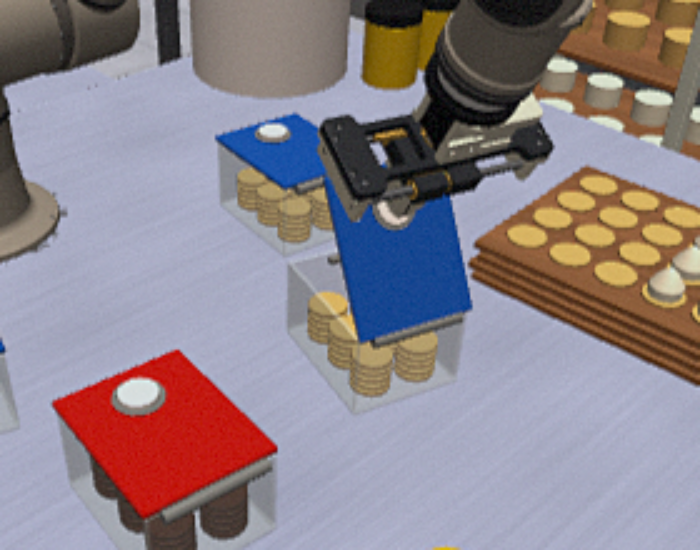

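The lid is at about 1 rad with the button at crop (395,215), still against the finger. Next I ease off along the normal and then withdraw.

```bash
python3 -m pendant '[[[0.11,-0.035,0.065],[0,0,0],-1],[[0.11,-0.035,0.065],[0,0,0],-1],[[0.11,-0.035,0.065],[0,0,0],-1],[[0.11,-0.035,0.065],[0,0,0],-1],[[0.11,-0.035,0.065],[0,0,0],-1],[[0.2,-0.06,0.15],[0,0,0],-1],[[0.4,-0.12,0.3],[0,0,0],-1],[[0.4,-0.12,0.3],[0,0,0],-1],[[0.3,-0.1,0.6],[0,0,0],-1],[[0,0,0.6],[0,0,0],-1]]'
python3 -m pendant '[[[0,0,0.6],[0,0,0],-1],[[0,0,0.6],[0,0,0],-1],[[0,0,0.3],[0,0,0],-1],[[0,0,0],[0,0,0],-1],[[0,0,0],[0,0,0],-1],[[0,0,0],[0,0,0],-1],[[0,0,0],[0,0,0],-1],[[0,0,0],[0,0,0],-1],[[0,0,0],[0,0,0],-1],[[0,0,0],[0,0,0],-1]]'
python3 -c "
from h import *
im=bot.capture('scene');cv2.imwrite('pics/s4.png',cv2.resize(im[40:340,170:490],None,fx=2,fy=2))"
```

```text
time: 8.58
tool_pos: [611.4, 140.1, 277.9]
tcp_rot: [3.135, 0.503, -0.304]
contact_force: [0.6, -0.4, -0.2]
grip_width: 0.2
finger_force: 0.0
time: 9.42
tool_pos: [610.5, 141.0, 323.1]
tcp_rot: [3.136, 0.502, -0.303]
contact_force: [0.1, -0.4, -0.7]
grip_width: 0.2
finger_force: 0.0
```

View pics/s4.png

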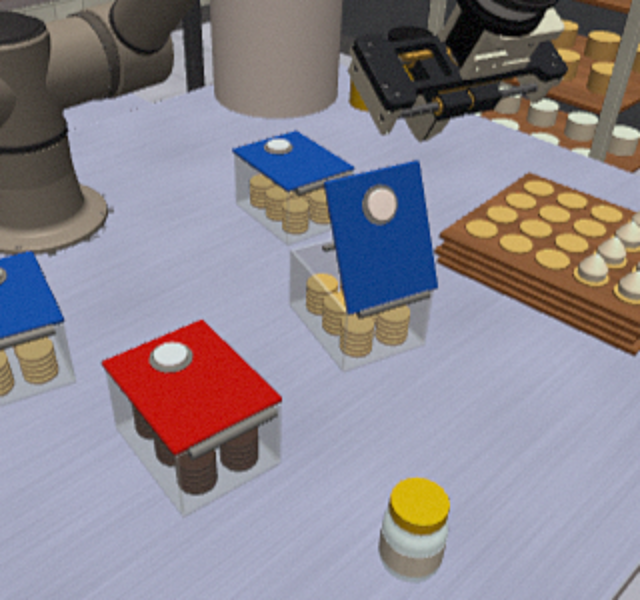

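The blue lid stands open on its own, with its button at crop (380,204). The gripper is clear, the red lid is shut (172,355), and the jar is upright and in place (418,530).

```bash
python3 -c "
from plant import bot
print(bot.close_job())"
```

```text
the job is handed in; nothing more can be done
None
```

I handed the job in at about 9.5 s: in the last picture the blue lid stood fully open by itself after a controlled rise, the red lid was shut, the jar looked undisturbed and the gripper was clear, though the hand-in call returned no verdict.

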